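# Dip the tank and show the gauge over the drip saucer

### The job

Slide the terracotta drip saucer along the bench, without lifting or tipping it, until it stands inside the white ring. Then take the red-handled dip gauge from its rack, push it into the tank's slanted blue guide tube until the brass collar stops against the mouth, and draw it right out again. Finish while holding the gauge in the gripper: rod level and still, its tip about a hand's breadth (10 cm) above the bench over the middle of the saucer, touching nothing but the gripper, and all the other things on the bench left where they stand.

Things in the scene. Friction and masses are not known exactly. Their poses are not given: they have to be found in the camera images.
- saucer: Loose round terracotta saucer, open on top, 110 mm across the rim, 92 mm across the foot, 22 mm high, 5 mm floor and 5 mm wall, 0.25 kg. Origin: centre of its underside, z up.
- ring_mark: White ring painted flat on the bench (no height), 122 mm inside and 142 mm outside diameter. Origin: its centre on the bench.
- gauge: Loose dip gauge, 0.1 kg: red square handle 90 mm long and 16 by 16 mm, brass collar 34 mm in diameter and 6 mm thick against its front end, then a round steel rod 9 mm in diameter and 100 mm long with a round yellow-banded tip. Origin: middle of the handle, on the axis. Its x axis runs along the rod and points from the tip towards the handle's rear end (the tip lies at x = -151 mm); z up as it lies level in the rack.
- collar_face (a point): Centre of the gauge collar's front face, the one that stops against the tube mouth (gauge x = -51 mm). Axes as the gauge's.
- gauge_tip (a point): Far end of the gauge's tip (gauge x = -151 mm). Axes as the gauge's.
- rack: Fixed plywood rack, base 190 by 70 mm and 12 mm thick, in which the gauge starts lying level with its axis 58 mm above the bench. Two open-topped forks (each 12 mm thick, 30 mm wide, 64 mm high) carry the rod at rack x = -110 mm and the handle's rear at rack x = +36 mm; the handle between x = -30 and +25 mm is free below and on both sides. The gauge lifts straight up out of it. Origin: on the bench below the middle of the handle; x as the gauge's.
- tank: Fixed round steel tank, 110 mm in diameter and 140 mm high (its black cap reaches 154 mm), standing 153 mm behind the tube mouth (centre at tank x = -153 mm). The guide tube rises from its foot towards tank +x at 30 degrees above level, held by a thin prop. Origin: on the bench straight below the tube's mouth.
- guide_tube: The fixed blue guide tube on the tank: outside 24 mm, bore 13 mm, flared over the last 14 mm to 23 mm inside and 35 mm outside at the mouth, 110 mm deep inside. Origin: centre of its mouth, 105 mm above the bench. Its z axis points out of the tube along the bore (30 degrees above level); the gauge goes in along -z with gauge x along tube z. Nothing stops the rod before the collar meets the rim.
- tall_tin: Bystander: steel tin 74 mm in diameter, 110 mm high. Origin: underside centre.
- red_tin: Bystander: steel tin with red lid, 84 mm in diameter, 90 mm high. Origin: underside centre.
- small_tin: Bystander: steel tin 56 mm in diameter, 75 mm high. Origin: underside centre.
- pot: Bystander: terracotta flower pot 96 mm across, 78 mm high. Origin: underside centre.
- wood_block: Bystander: wooden block 120 x 30 x 25 mm, long side along its x. Origin: underside centre.
- spoon: Bystander: spoon lying along its x axis, about 190 mm long.
Mind the look-alikes: they are no part of the job. What is shaped like the gauge but black or turquoise is not meant.

How it is judged (in metres and radians):
On the way, in this order (a step that is already met when the one before it is completed fails the run):
1. The saucer stands at rest inside the white ring (horizontal distance between saucer and ring_mark below 0.015 m and height (world z) of saucer below 0.004 m and linear speed of saucer below 0.02 m/s), for 0.2 s.
2. The gauge, in the gripper, is in the guide tube with its collar against the mouth (z of collar_face in the frame of guide_tube below 0.004 m and distance between collar_face and guide_tube below 0.009 m and z of gauge_tip in the frame of guide_tube below -0.09 m and angle between the x axis of gauge and the z axis of guide_tube, either way round below 0.12 rad and contact force between gauge and the fingers above 1 N), for 0.1 s.
3. The gauge has been drawn right out of the tube and is still held (z of gauge_tip in the frame of guide_tube above 0.005 m and contact force between gauge and the fingers above 1 N), for 0.1 s.
At the end, for the whole second after the job is handed in: Gauge held still, level within 8 degrees, tip 55 to 180 mm above the bench and within 35 mm sideways of the saucer's centre, touching no other thing; saucer flat within 15 mm of the ring's centre; no bystander over 30 mm from its start (contact force between gauge and the fingers above 1 N and angle between gauge's own x axis and vertical between 1.431 and 1.711 rad and height (world z) of gauge_tip between 0.055 and 0.18 m and horizontal distance between gauge_tip and saucer below 0.035 m and linear speed of gauge below 0.03 m/s and angular speed of gauge below 0.2 rad/s and contact force between gauge and saucer below 0.05 N and contact force between gauge and rack below 0.05 N and contact force between gauge and tank below 0.05 N and contact force between gauge and tall_tin below 0.05 N and contact force between gauge and red_tin below 0.05 N and contact force between gauge and small_tin below 0.05 N and contact force between gauge and pot below 0.05 N and contact force between gauge and wood_block below 0.05 N and contact force between gauge and spoon below 0.05 N and horizontal distance between saucer and ring_mark below 0.015 m and height (world z) of saucer below 0.004 m and angle between saucer's own z axis and vertical below 0.06 rad and distance of each of tall_tin, red_tin, small_tin, pot, wood_block, spoon from where it was at the start of the episode below 0.03 m); the arm keeps its last pose, push and grip.
It fails at once if The saucer is lifted more than 20 mm or tipped more than 20 degrees (height (world z) of saucer above 0.02 m or angle between saucer's own z axis and vertical above 0.35 rad).
It fails at once if A bystander is shoved more than 30 mm (distance of any of tall_tin, red_tin, small_tin, pot, wood_block, spoon from where it was at the start of the episode above 0.03 m).
It also fails if it takes over 72 s, if anything falls off the work surface, if the arm or the gripper's body presses on something with over 40 N, if the wrist force passes 120 N, or if a joint passes its speed limit or range.

### The arm

A 6-joint arm with a two-finger parallel gripper is mounted at the origin on the work surface. World frame = base frame: x ahead of the robot, y to its left, z up, the work surface at z = 0. Lengths are in m, angles in degrees, forces in N, time in s.
With the tool pointing down it reaches from about 0.3 to 0.75 m from the base axis. Payload 8.5 kg.
Tool frame: the origin (TCP) lies between the finger pads; the fingertips stand env.finger_overhang ahead of it and the grasp point (between the pads) lies 2 mm behind it (env.finger_overhang is the distance from the TCP to the fingertips, in m); z points along the fingers, y is the line along which they close (so a half turn about z gives the same grasp; the last joint's range is limited). The gripper opens to 85 mm and grips with 20 to 120 N. Pads are 22 mm wide; open, the fingers measure 114 mm over their backs; the gripper's body (76 mm by 85 mm) begins 54 mm behind the grasp point. The pads swing forward as they close: fully open they stand 13 mm farther back than shut.
Start: joints at [58.367, 21.807, 74.336, -0, 83.858, -12.336], TCP at [0.182, 0.519, 0.248] pointing down, gripper open.
Joint ranges: [-178.18, 178.18], [-50.72, 133.34], [12.68, 142.11], [-81.47, 261.47], [9.98, 163.14], [-165.26, 165.26]. Speed limits (degrees/s): [136.94, 136.94, 180, 180, 180, 180].

### API

Orientations are given as a 3x3 rotation matrix whose columns are the frame's x, y, z axes.
In Python, from rig import env gives the robot as it stands. The module is installed in compiled form; this text tells all that it offers.
- The arm moves only by the tool jog_arm, never from a script. Its arguments are lists of equal length, an entry for each row: "hand": the finger opening in m, from 0 to 0.0854; "travel": the shift along the world's x, y, z in m, a list of three; "yaw": the turn about the world's z in rad. A call has exactly 5 rows; each row shifts and turns the commanded pose from where the row before left it; what a row does not reach is not made up. A row lasts 1/8 s, in which the tool goes at most 62.5 mm and 10.7 degrees, less where a joint would pass 70% of its speed; a pose out of reach is approached as far as the arm can. A call is refused whole if a number of a shift passes 0.0625 or a number of a turn 0.188, either way. A call with a gripper value outside its range is refused whole. The fingers move at their own pace and stop on an object; "grip_force" is the grip in N (left out, the last holds). Time passes only in rows, so rows that do not move let the fingers close, or fill a call up. It gives the time, the measured TCP pose, the force, the opening and the grip force at its end, in the units of the state.
- env.observe(): the state, without advancing time (a new reading comes with each control period).
- env.get_image(name): name is "scene" or "top"; returns the picture (400x640x3 uint8, red, green, blue); there is no depth.
- env.calibration(name): a dict with "fx", "fy", "cx", "cy" (pixels), "k1" (the pictures are not rectified: a ray, as slopes to the right and down, at radius r is drawn at 1 + k1 r^2 times it, then the intrinsics apply), "position" and "rotation" of the camera in the world. Camera axes: x right, y down, z forward; pixel columns grow to the right and rows downward; lengths in m; the calibration is good to about 2 mm. A picture is of the moment at which its call begins. calibration takes no time and is no camera call.
- env.close_job(): hands the job in; it is judged then, once.
The state is a dict: "time_s": time; "q": joint angles; "qvel": joint speeds; "joint_efforts": joint torques, N m; "position": TCP position; "tool_rot": TCP orientation; "ft_force": force on the tool from outside, world axes, zero at the start; "wrist_torque": the same for the moment, N m; "grip_width": finger opening in m; "gripper_force": force on a finger pad.
Only numpy, scipy, OpenCV 4.12 (cv2) and the standard library are available. Lean on these libraries where they do the work, as an engineer would, in place of code of your own. Each camera call takes 0.05 s, during which the arm holds its last target. There are 200 camera calls.

## Working session

There is one attempt and no reset: what is moved stays moved. The work goes in short steps, Python scripts to look and compute and a tool call to move; the robot and the scene stay as the last step left them, time stands still between calls to the robot, and variables do not carry over. Pictures are saved under pics/ and viewed, at most 10 in all, crops included, and the job is handed in when it is done.

Besides the shell and the picture viewer there is one more tool, called after "Request:" in YAML: its name, and indented under it one key for each argument. jog_arm: Moves the arm, as the interface text tells. Its arguments: {"type":"object","properties":{"hand":{"type":"array"},"travel":{"type":"array"},"yaw":{"type":"array"},"grip_force":{"type":"number"}},"required":["hand","travel","yaw"]}

```bash
mkdir -p pics; cat >h.py <<'E'
import numpy as np, cv2
from rig import env
def ray(cam,u,v):
    c=env.calibration(cam); 
    x=(u-c['cx'])/c['fx']; y=(v-c['cy'])/c['fy']; a,b=x,y
    for _ in range(20):
        s=1+c['k1']*(a*a+b*b); a,b=x/s,y/s
    return np.array(c['position']),np.array(c['rotation'])@np.array([a,b,1.])
def at(cam,u,v,z):
    p,d=ray(cam,u,v); return p+d*(z-p[2])/d[2]
def proj(cam,P):
    c=env.calibration(cam); q=np.array(c['rotation']).T@(np.array(P)-np.array(c['position']))
    a,b=q[0]/q[2],q[1]/q[2]; s=1+c['k1']*(a*a+b*b)
    return np.array([c['fx']*a*s+c['cx'],c['fy']*b*s+c['cy']])
def tri(u1,v1,u2,v2):
    p,d=ray('top',u1,v1); q,e=ray('scene',u2,v2)
    t,s=np.linalg.lstsq(np.c_[d,-e],q-p,rcond=None)[0]
    A,B=p+t*d,q+s*e; return (A+B)/2,np.linalg.norm(A-B)
def snap(cam,name,box=None,k=1):
    im=env.get_image(cam); cv2.imwrite('pics/raw_'+name,im[:,:,::-1])
    if box: x0,y0,x1,y1=box; im=im[y0:y1,x0:x1]
    if k!=1: im=cv2.resize(im,None,fx=k,fy=k,interpolation=cv2.INTER_CUBIC)
    cv2.imwrite('pics/'+name,im[:,:,::-1]); return im
E
python3 - <<'E'
from h import *
snap('top','t0.png',k=1.25); snap('scene','s0.png',k=1.25)
o=env.observe(); print(o['position'],np.round(o['tool_rot'],3),o['grip_width'],env.finger_overhang,o['ft_force'])
for c in('top','scene'): print(env.calibration(c))
E
```

```text
[0.18164776 0.51888834 0.24780195] [[-0.944  0.33  -0.001]
 [ 0.33   0.944 -0.001]
 [ 0.    -0.001 -1.   ]] 0.08526930427827412 0.017 [ 0.80562461 -0.03745387 -0.43276121]
{'fx': 448.85246716608236, 'fy': 448.85246716608236, 'cx': 314.6275868155807, 'cy': 192.1843283729314, 'k1': -0.02471956661283056, 'position': array([ 0.39258321, -0.01312503,  1.39618135]), 'rotation': array([[-0.01908088, -0.99646176,  0.08185282],
       [-0.99981185,  0.01930246,  0.00191652],
       [-0.0034897 , -0.08180085, -0.99664259]])}
{'fx': 486.9949820244032, 'fy': 486.9949820244032, 'cx': 327.63286033276256, 'cy': 207.14802146629995, 'k1': 0.0032164955320651105, 'position': array([1.13099271, 0.73710178, 1.01824512]), 'rotation': array([[-0.75461866,  0.461602  , -0.46634136],
       [ 0.65591484,  0.51109407, -0.55548049],
       [-0.01806661, -0.72505617, -0.68845273]])}
```

View pics/t0.png

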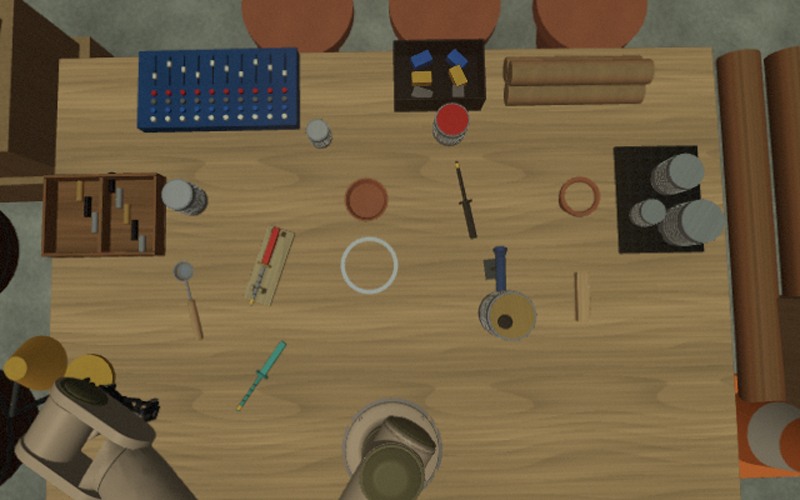

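View pics/s0.png

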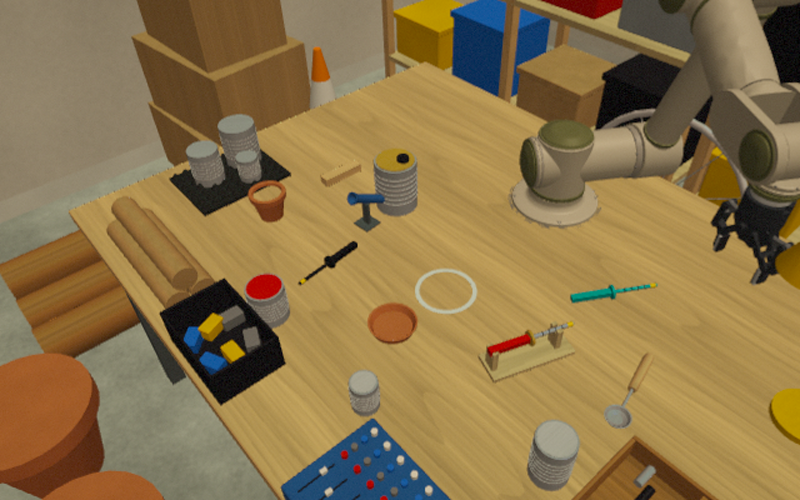

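```bash
python3 - <<'E'
from h import *
T=cv2.imread('pics/raw_t0.png');S=cv2.imread('pics/raw_s0.png')
def c(im,x,y,w,h,k): return cv2.resize(im[y:y+h,x:x+w],None,fx=k,fy=k,interpolation=cv2.INTER_CUBIC)
m=np.vstack([np.hstack([c(T,180,172,80,75,4),c(T,370,188,80,75,4)]),np.hstack([c(S,380,250,80,60,4),c(S,270,110,80,60,4)])])
cv2.imwrite('pics/m.png',m); print(m.shape)
hsv=cv2.cvtColor(T,cv2.COLOR_BGR2HSV)
# ring: white
w=((hsv[...,1]<60)&(hsv[...,2]>150)).astype(np.uint8); w[:185]=0;w[240:]=0;w[:,:265]=0;w[:,325:]=0
ys,xs=np.nonzero(w); e=cv2.fitEllipse(np.c_[xs,ys].astype(np.float32)); print('ring',e,at('top',*e[0],0))
s=(((hsv[...,0]<12))&(hsv[...,1]>110)).astype(np.uint8); s[:135]=0;s[185:]=0;s[:,:270]=0;s[:,320:]=0
cs=max(cv2.findContours(s,0,1)[0],key=cv2.contourArea); e=cv2.fitEllipse(cs); print('saucer',e,at('top',*e[0],.022))
E
```

```text
(540, 640, 3)
ring ((294.9953918457031, 211.88377380371094), (42.476341247558594, 42.69645690917969), 30.533767700195312) [0.4469603  0.05178984 0.        ]
saucer ((292.65032958984375, 159.0850372314453), (32.1810188293457, 32.879966735839844), 82.65904998779297) [0.60941715 0.05549304 0.022     ]
```

View pics/m.png

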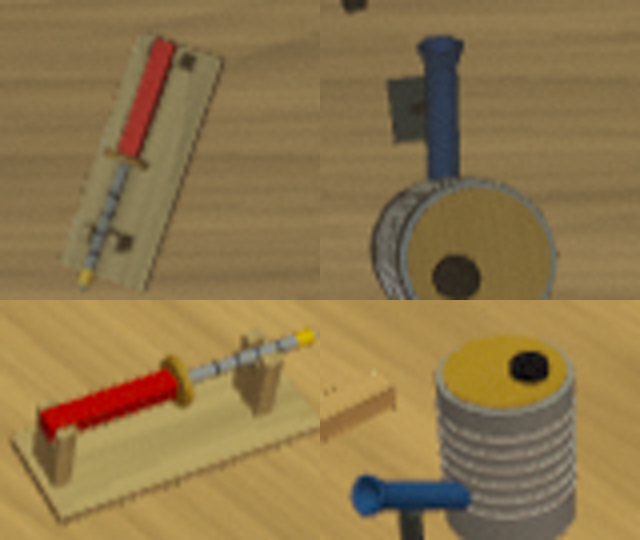

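```bash
python3 - <<'E'
from h import *
print('mouth tri',tri(400,199.2,281.75,158.75), at('top',400,199.2,.105), at('scene',281.75,158.75,.105))
tank=at('top',406.5,252,.14); print('tank',tank)
T=cv2.imread('pics/raw_t0.png');hsv=cv2.cvtColor(T,cv2.COLOR_BGR2HSV)
b=((abs(hsv[...,0].astype(int)-112)<14)&(hsv[...,1]>90)).astype(np.uint8);b[:190]=0;b[235:]=0;b[:,:390]=0;b[:,420:]=0
ys,xs=np.nonzero(b)
for y in range(192,236,4):
  r=xs[ys==y]; print(y,r.min() if len(r) else 0,r.max() if len(r) else 0)
rear=at('top',220.25,182.5,.066); fr=at('top',211.75,211.5,.062); tip=at('top',201,243.2,.058)
print(rear,fr,tip); v=rear-tip; print('L',np.linalg.norm(v[:2]),'ang',np.degrees(np.arctan2(v[1],v[0])))
# scene
r=at('scene',380+42/4,250+(418-300)/4,.062); t=at('scene',380+315/4,250+(337-300)/4,.058)
print('scene rear/tip',r,t); v=r-t;print(np.linalg.norm(v[:2]),np.degrees(np.arctan2(v[1],v[0])))
# red pixels fit
m=((hsv[...,0]<8)|(hsv[...,0]>172))&(hsv[...,1]>170); m[:175]=0;m[220:]=0;m[:,:200]=0;m[:,235:]=0
ys,xs=np.nonzero(m); P=np.array([at('top',x,y,.064)[:2] for x,y in zip(xs,ys)]); c=P.mean(0); u=np.linalg.svd(P-c)[2][0]; u*=np.sign(u[0])
pr=(P-c)@u
print('handle c',c,u,np.degrees(np.arctan2(u[1],u[0])),pr.min(),pr.max())
E
```

```text
mouth tri (array([ 0.4740316 , -0.25702328,  0.10317761]), np.float64(0.0009306997033145326)) [ 0.47356608 -0.25636441  0.105     ] [ 0.47562945 -0.25542866  0.105     ]
tank [ 0.32400145 -0.26286601  0.14      ]
192 0 0
196 0 0
200 398 400
204 0 0
208 399 401
212 399 401
216 399 401
220 399 402
224 399 402
228 399 402
232 0 0
[0.53627662 0.27047799 0.066     ] [0.45038055 0.29688938 0.062     ] [0.35692724 0.32998763 0.058     ]
L 0.18896453237623873 ang -18.356278394986592
scene rear/tip [0.53799043 0.26418978 0.062     ] [0.35856987 0.3331732  0.058     ]
0.19222499640979115 -21.03069825472342
handle c [0.49607537 0.28241933] [ 0.94427863 -0.3291472 ] -19.21702189021835 -0.04432246863441625 0.043142153181153255
```

Request:
jog_arm:
  hand: [0,0,0,0,0]
  travel:
    - [0.029,-0.031,-0.005]
    - [0.029,-0.031,-0.005]
    - [0.029,-0.031,-0.005]
    - [0.029,-0.031,-0.005]
    - [0.029,-0.031,-0.005]
  yaw: [0.0225,0.0225,0.0225,0.0225,0.0225]
  grip_force: 30

```text
time_s: 0.72
position: [0.3274, 0.3629, 0.223]
tool_rot: [[-0.975, 0.222, -0.0], [0.222, 0.975, -0.0], [0.0, -0.0, -1.0]]
ft_force: [0.2, 0.8, 0.0]
grip_width: -0.0001
gripper_force: 0.0
```

Request:
jog_arm:
  hand: [0,0,0,0,0]
  travel:
    - [0.029,-0.031,-0.005]
    - [0.029,-0.031,-0.005]
    - [0.029,-0.031,-0.005]
    - [0.029,-0.031,-0.005]
    - [0.029,-0.031,-0.005]
  yaw: [0.0225,0.0225,0.0225,0.0225,0.0225]

```text
time_s: 1.35
position: [0.4725, 0.2079, 0.1979]
tool_rot: [[-0.994, 0.111, -0.001], [0.111, 0.994, -0.0], [0.001, -0.0, -1.0]]
ft_force: [0.8, 0.1, 0.4]
grip_width: -0.0002
gripper_force: 0.0
```

Request:
jog_arm:
  hand: [0,0,0,0,0]
  travel:
    - [0.029,-0.031,-0.005]
    - [0.029,-0.031,-0.005]
    - [0.029,-0.031,-0.005]
    - [0.029,-0.031,-0.005]
    - [0.029,-0.031,-0.005]
  yaw: [0.0225,0.0225,0.0225,0.0225,0.0225]

```text
time_s: 1.98
position: [0.6174, 0.053, 0.1728]
tool_rot: [[-1.0, -0.001, -0.001], [-0.001, 1.0, 0.0], [0.001, 0.0, -1.0]]
ft_force: [-0.1, 0.1, 0.2]
grip_width: 0.0002
gripper_force: 0.0
```

Request:
jog_arm:
  hand: [0,0,0,0,0]
  travel:
    - [0.002,0.002,-0.04]
    - [0,0,-0.04]
    - [0,0,-0.035]
    - [0,0,-0.02]
    - [0,0,-0.01]
  yaw: [0,0,0,0,0]

```text
time_s: 2.6
position: [0.6182, 0.0561, 0.0269]
tool_rot: [[-1.0, -0.001, -0.002], [-0.001, 1.0, 0.0], [0.002, 0.0, -1.0]]
ft_force: [-0.4, 0.1, 0.4]
grip_width: 0.0001
gripper_force: 0.0
```

Request:
jog_arm:
  hand: [0,0,0,0,0]
  travel:
    - [-0.012,0,0]
    - [-0.012,0,0]
    - [-0.012,0,0]
    - [-0.012,0,0]
    - [-0.012,0,0]
  yaw: [0,0,0,0,0]

```text
time_s: 3.22
position: [0.5584, 0.056, 0.0287]
tool_rot: [[-1.0, -0.001, 0.001], [-0.001, 1.0, -0.0], [-0.001, -0.0, -1.0]]
ft_force: [2.2, -0.4, 0.0]
grip_width: 0.0002
gripper_force: 0.9
```

```bash
python3 - <<'E'
from h import *
T=snap('top','t1.png'); S=snap('scene','s1.png')
a=cv2.resize(T[120:230,240:360],None,fx=3.3,fy=3.3); b=cv2.resize(S[210:320,280:400],None,fx=3.3,fy=3.3)
cv2.imwrite('pics/m1.png',np.hstack([a,b])[:,:,::-1])
E
```

```text
(no output)
```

View pics/m1.png

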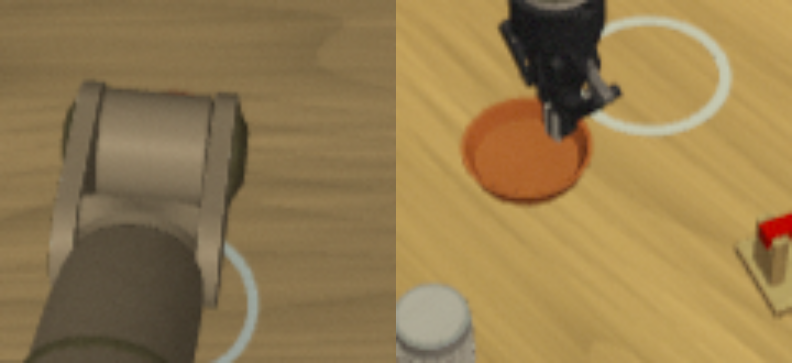

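Request:
jog_arm:
  hand: [0,0,0,0,0]
  travel:
    - [-0.012,-0.0005,-0.001]
    - [-0.012,-0.0005,0]
    - [-0.012,-0.0005,0]
    - [-0.012,-0.0005,0]
    - [-0.012,-0.0005,0]
  yaw: [0,0,0,0,0]

```text
time_s: 3.95
position: [0.4994, 0.0534, 0.028]
tool_rot: [[-1.0, -0.001, 0.004], [-0.001, 1.0, -0.0], [-0.004, -0.0, -1.0]]
ft_force: [6.6, 1.0, 5.6]
grip_width: -0.0003
gripper_force: 3.6
```

Request:
jog_arm:
  hand: [0,0,0,0,0]
  travel:
    - [-0.012,-0.0005,0]
    - [-0.012,-0.0005,0]
    - [-0.012,-0.0005,0]
    - [-0.01,0,0]
    - [-0.006,0,0]
  yaw: [0,0,0,0,0]

```text
time_s: 4.58
position: [0.4474, 0.0519, 0.028]
tool_rot: [[-1.0, -0.0, 0.004], [-0.0, 1.0, -0.0], [-0.004, -0.0, -1.0]]
ft_force: [5.0, 0.2, 5.3]
grip_width: 0.0002
gripper_force: 3.7
```

```bash
python3 - <<'E'
from h import *
c=at('scene',319.7,255.5,.022); print('earlier centre',c,'offset',c-[.5584,.056,0])
S=snap('scene','s2.png'); a=cv2.resize(S[190:290,290:430],None,fx=5,fy=5,interpolation=2)
cv2.imwrite('pics/m2.png',a[:,:,::-1])
print('ring px in crop',(proj('scene',[.447,.052,0])-[290,190])*5, [(np.round((proj('scene',[.447+.0+55e-3*np.cos(t),.052+55e-3*np.sin(t),.022])-[290,190])*5)) for t in (0,1.57,3.14,4.71)])
E
```

```text
earlier centre [0.59597938 0.06159028 0.022     ] offset [0.03757938 0.00559028 0.022     ]
ring px in crop [336.26272146 211.61816956] [array([266., 232.]), array([405., 238.]), array([406., 139.]), array([272., 134.])]
```

View pics/m2.png

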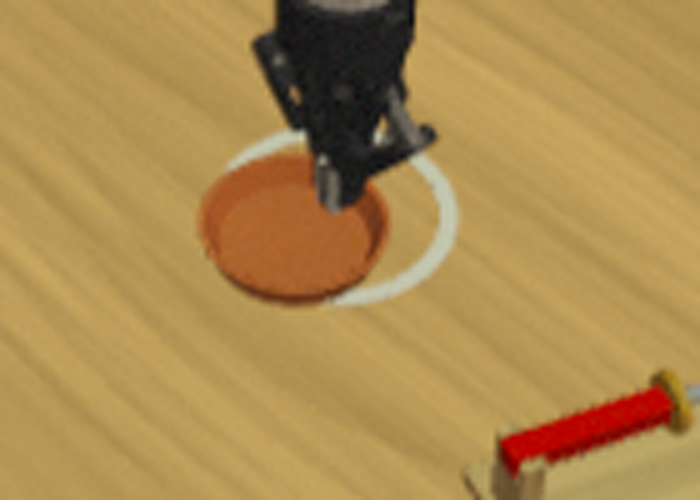

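```bash
python3 - <<'E'
from h import *
for u,v in((293,225),(293,222)): print(at('scene',290+u/5,190+v/5,.022))
E
```

```text
[0.48687195 0.05810428 0.022     ]
[0.48530722 0.05641366 0.022     ]
```

Request:
jog_arm:
  hand: [0,0,0,0,0]
  travel:
    - [-0.01,-0.001,0]
    - [-0.01,-0.001,0]
    - [-0.009,-0.001,0]
    - [-0.006,0,0]
    - [-0.003,0,0]
  yaw: [0,0,0,0,0]

```text
time_s: 5.25
position: [0.4097, 0.0488, 0.028]
tool_rot: [[-1.0, -0.0, 0.004], [-0.0, 1.0, -0.001], [-0.004, -0.001, -1.0]]
ft_force: [5.9, -0.1, 6.8]
grip_width: 0.0001
gripper_force: 4.0
```

Request:
jog_arm:
  hand: [0,0,0,0,0]
  travel:
    - [0,0,0]
    - [0.008,0,0]
    - [0.004,0,0.02]
    - [0,0,0.05]
    - [0,0,0.06]
  yaw: [0,0,0,0,0]

```text
time_s: 5.88
position: [0.4195, 0.0493, 0.1579]
tool_rot: [[-1.0, -0.001, -0.004], [-0.001, 1.0, 0.001], [0.004, 0.001, -1.0]]
ft_force: [1.0, -0.2, -0.1]
grip_width: -0.0001
gripper_force: 0.0
```

Request:
jog_arm:
  hand: [0.05,0.05,0.05,0.05,0.05]
  travel:
    - [0.01,0.04,0.04]
    - [0.015,0.045,0]
    - [0.015,0.045,0]
    - [0.015,0.045,0]
    - [0.015,0.045,0]
  yaw: [-0.067,-0.067,-0.067,-0.067,-0.067]

```text
time_s: 6.5
position: [0.4903, 0.2705, 0.1966]
tool_rot: [[-0.944, 0.33, -0.002], [0.33, 0.944, -0.001], [0.002, -0.002, -1.0]]
ft_force: [0.4, -0.1, 1.4]
grip_width: 0.05
gripper_force: 0.0
```

```bash
python3 - <<'E'
from h import *
T=snap('top','t3.png'); hsv=cv2.cvtColor(T,cv2.COLOR_RGB2HSV)
a=T[180:250,250:340]; b=env.get_image('scene')[190:290,290:430]
m=np.hstack([cv2.resize(a,(450,350),interpolation=2),cv2.resize(b,(350,250),interpolation=2)[[*range(250)]+[249]*100]])
cv2.imwrite('pics/m3.png',m[:,:,::-1])
s=(((hsv[...,0]<12))&(hsv[...,1]>110)).astype(np.uint8); s[:185]=0;s[240:]=0;s[:,:265]=0;s[:,325:]=0
cs=max(cv2.findContours(s,0,1)[0],key=cv2.contourArea); e=cv2.fitEllipse(cs); print('saucer',e,at('top',*e[0],.022))
# tube yaw
M=np.array([.474,-.256,.105])
for y in (0,2,4,6):
  y=np.radians(y); d=np.array([np.cos(y)*.866,np.sin(y)*.866,.5]); print([np.round(proj('top',M-s*d),1) for s in (0,.05,.1)],[np.round(proj('scene',M-s*d),1) for s in (0,.1)])
E
```

```text
saucer ((294.3182678222656, 212.4948272705078), (32.865089416503906, 33.26594161987305), 49.6185302734375) [0.44427298 0.05286915 0.022     ]
[array([399.9, 199.1]), array([398.8, 214.4]), array([397.7, 229.2])] [array([282.1, 158.4]), array([304.9, 159.6])]
[array([399.9, 199.1]), array([399.3, 214.3]), array([398.8, 229.1])] [array([282.1, 158.4]), array([304.3, 159.2])]
[array([399.9, 199.1]), array([399.8, 214.3]), array([399.8, 229.1])] [array([282.1, 158.4]), array([303.7, 158.8])]
[array([399.9, 199.1]), array([400.3, 214.2]), array([400.8, 229. ])] [array([282.1, 158.4]), array([303. , 158.4])]
```

View pics/m3.png

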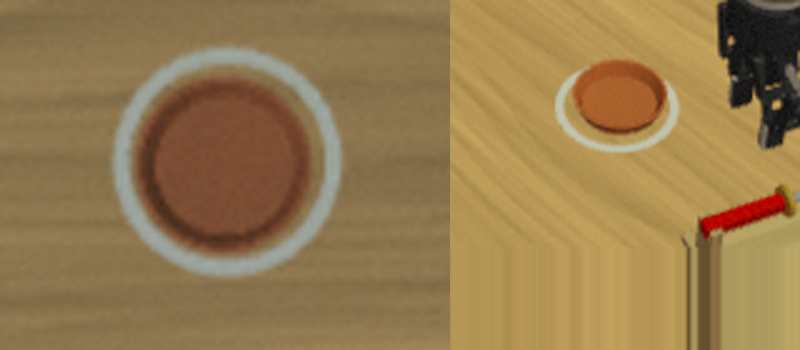

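Request:
jog_arm:
  hand: [0.05,0.05,0.05,0.05,0.05]
  travel:
    - [0.0057,0.012,-0.03]
    - [0,0,-0.04]
    - [0,0,-0.035]
    - [0,0,-0.025]
    - [0,0,-0.0106]
  yaw: [0,0,0,0,0]

```text
time_s: 7.22
position: [0.4953, 0.2803, 0.0551]
tool_rot: [[-0.945, 0.328, -0.004], [0.328, 0.945, -0.001], [0.003, -0.003, -1.0]]
ft_force: [-0.1, -0.4, 0.3]
grip_width: 0.05
gripper_force: 0.0
```

Request:
jog_arm:
  hand: [0.05,0.0,0.0,0.0,0.0]
  travel:
    - [0,0,0]
    - [0,0,0]
    - [0,0,0]
    - [0,0,0]
    - [0,0,0]
  yaw: [0,0,0,0,0]
  grip_force: 40

```text
time_s: 7.85
position: [0.4968, 0.2812, 0.0578]
tool_rot: [[-0.945, 0.328, 0.002], [0.328, 0.945, 0.0], [-0.001, 0.001, -1.0]]
ft_force: [-0.4, -0.8, 6.8]
grip_width: 0.0152
gripper_force: 41.5
```

Request:
jog_arm:
  hand: [0,0,0,0,0]
  travel:
    - [0,0,0.015]
    - [0,0,0.025]
    - [0,0,0.035]
    - [0,0,0.04]
    - [0,0,0.035]
  yaw: [0,0,0,0,0]
  grip_force: 60

```text
time_s: 8.48
position: [0.4963, 0.2811, 0.2091]
tool_rot: [[-0.945, 0.328, 0.001], [0.328, 0.945, 0.0], [-0.001, 0.001, -1.0]]
ft_force: [0.6, -0.3, -1.4]
grip_width: 0.0152
gripper_force: 59.6
```

Request:
jog_arm:
  hand: [0,0,0,0,0]
  travel:
    - [0.0117,-0.0346,0]
    - [0.0117,-0.0346,0]
    - [0.0117,-0.0346,0]
    - [0.0117,-0.0346,0]
    - [0.0117,-0.0346,0]
  yaw: [0.0285,0.0285,0.0285,0.0285,0.0285]

```text
time_s: 9.1
position: [0.555, 0.107, 0.2076]
tool_rot: [[-0.982, 0.19, 0.001], [0.19, 0.982, 0.0], [-0.0, 0.0, -1.0]]
ft_force: [-0.5, 0.4, -0.7]
grip_width: 0.0148
gripper_force: 59.8
```

Request:
jog_arm:
  hand: [0,0,0,0,0]
  travel:
    - [0.0117,-0.0346,0]
    - [0.0117,-0.0346,0]
    - [0.0117,-0.0346,0]
    - [0.0117,-0.0346,0]
    - [0.0117,-0.0346,0]
  yaw: [0.0285,0.0285,0.0285,0.0285,0.0285]

```text
time_s: 9.72
position: [0.6135, -0.066, 0.2076]
tool_rot: [[-0.999, 0.048, 0.0], [0.048, 0.999, -0.0], [-0.0, -0.0, -1.0]]
ft_force: [0.5, -0.2, -0.9]
grip_width: 0.0147
gripper_force: 59.7
```

Request:
jog_arm:
  hand: [0,0,0,0,0]
  travel:
    - [0.0117,-0.0346,0]
    - [0.0117,-0.0346,0]
    - [0.0117,-0.0346,0]
    - [0.0117,-0.0346,0]
    - [0.0117,-0.0346,0]
  yaw: [0.0285,0.0285,0.0285,0.0285,0.0285]

```text
time_s: 10.35
position: [0.672, -0.2389, 0.2076]
tool_rot: [[-0.996, -0.094, 0.0], [-0.094, 0.996, -0.0], [-0.0, -0.0, -1.0]]
ft_force: [0.3, 0.3, -0.1]
grip_width: 0.0149
gripper_force: 59.7
```

Request:
jog_arm:
  hand: [0,0,0,0,0]
  travel:
    - [0,0,-0.03]
    - [0,0,-0.03]
    - [0,0,-0.025]
    - [0,0,-0.015]
    - [0,0,0]
  yaw: [0,0,0,0,0]

```text
time_s: 10.98
position: [0.6717, -0.2377, 0.1063]
tool_rot: [[-0.996, -0.093, -0.001], [-0.093, 0.996, 0.001], [0.001, 0.001, -1.0]]
ft_force: [-0.3, 0.2, -0.6]
grip_width: 0.0145
gripper_force: 59.7
```

```bash
python3 - <<'E'
from h import *
T=snap('top','t4.png')[110:240,360:460]; S=snap('scene','s4.png')[110:210,200:320]
m=np.hstack([cv2.resize(T,(400,520),interpolation=2),np.pad(cv2.resize(S,(400,333),interpolation=2),((0,187),(0,0),(0,0)))])
cv2.imwrite('pics/m4.png',m[:,:,::-1])
E
```

```text
(no output)
```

View pics/m4.png

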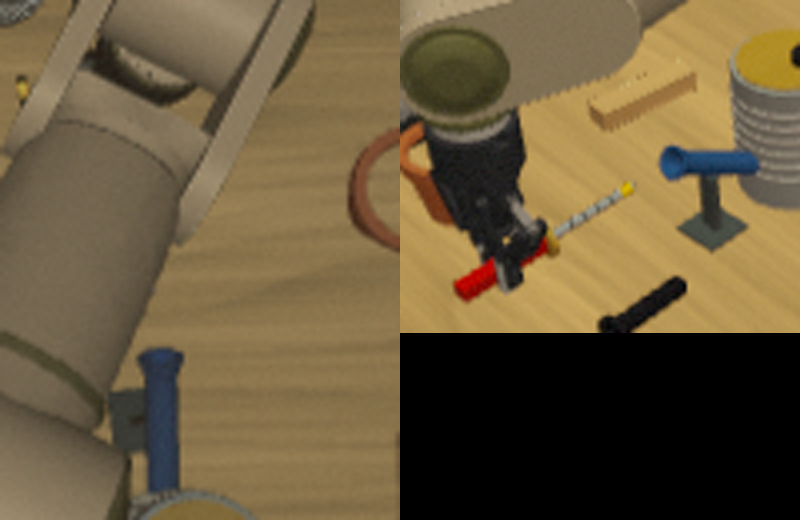

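```bash
python3 - <<'E'
from h import *
h=np.array([.9959,.0906,0]);G=np.array([.6717,-.2377,.1063])
for s,dz in ((.150,0),(.150,-.005),(.150,.005)): print(proj('scene',G-s*h+[0,0,dz]))
print('obs',268.7,166.4,'handle rear pred',proj('scene',G+.045*h),'obs',200+62/3.333,110+289/3.333)
E
```

```text
[270.1164625  165.49861324]
[270.28183044 166.80249183]
[269.95031003 164.18856828]
obs 268.7 166.4 handle rear pred [217.54357826 197.75131369] obs 218.6018601860186 196.7086708670867
```

Request:
jog_arm:
  hand: [0,0,0,0,0]
  travel:
    - [-0.016,-0.0015,-0.001]
    - [-0.016,-0.0015,0]
    - [-0.012,-0.001,0]
    - [-0.008,-0.0008,0]
    - [0,0,0]
  yaw: [0,0,0,0,0]
  grip_force: 30

```text
time_s: 11.7
position: [0.62, -0.243, 0.1066]
tool_rot: [[-0.996, -0.093, 0.001], [-0.093, 0.996, -0.001], [-0.001, -0.001, -1.0]]
ft_force: [-0.3, -0.7, -1.2]
grip_width: 0.0147
gripper_force: 59.7
```

Request:
jog_arm:
  hand: [0,0,0,0,0]
  travel:
    - [-0.0013,0,0.0056]
    - [-0.0013,0,0.0056]
    - [-0.0019,0,0.006]
    - [-0.0018,-0.0005,0.006]
    - [0,0,0]
  yaw: [0,0,0,0,0]

```text
time_s: 12.32
position: [0.6158, -0.2431, 0.1304]
tool_rot: [[-0.996, -0.093, 0.007], [-0.093, 0.996, -0.001], [-0.007, -0.002, -1.0]]
ft_force: [8.8, 1.4, -1.0]
grip_width: 0.0152
gripper_force: 59.2
```

```bash
python3 - <<'E'
from h import *
S=snap('scene','s5.png')[110:210,200:320]
cv2.imwrite('pics/m5.png',cv2.resize(S,(720,600),interpolation=2)[:,:,::-1])
E
```

```text
(no output)
```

View pics/m5.png

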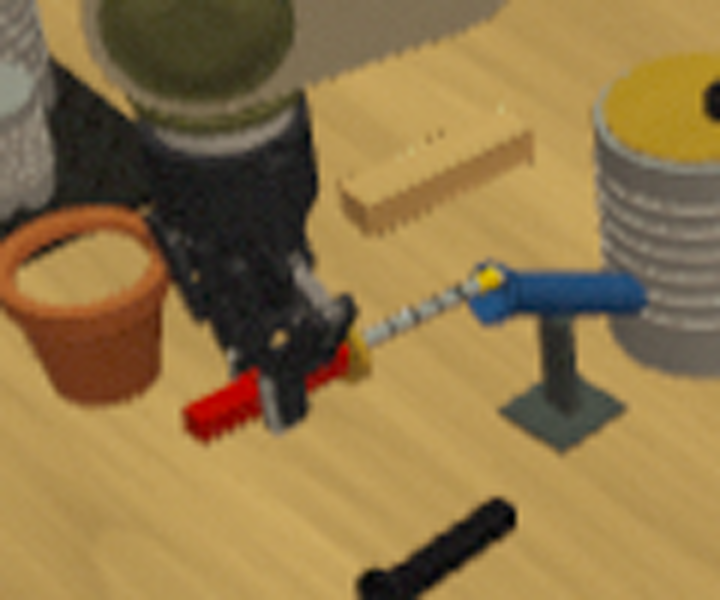

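```bash
cat >>h.py <<'E'
def sz(u,v,lat=0,yaw=5.2):
    M=np.array([.474,-.256,0]);y=np.radians(yaw);h=np.array([np.cos(y),np.sin(y),0]);n=np.array([-h[1],h[0],0])
    p,d=ray('scene',u,v);t=(lat-(p-M)@n)/(d@n);P=p+t*d;return (P-M)@h*1000,P[2]*1000
E
python3 - <<'E'
from h import *
f=lambda x,y,**k:np.round(sz(200+x/6,110+y/6,**k),1)
print('tip end',f(497,275),'tip mid',f(488,279),'collar c',f(358,352),'rear',f(200,418),'mouth',f(489,293))
E
```

```text
tip end [ -4.  112.7] tip mid [  2.  113.6] collar c [ 87.7 117.3] rear [182.3 134. ] mouth [  2.3 104.8]
```

Request:
jog_arm:
  hand: [0.01,0.01,0.01,0.01,0.01]
  travel:
    - [0.003,0.0003,-0.004]
    - [0,0,-0.004]
    - [0,0,0]
    - [0,0,0]
    - [0,0,0]
  yaw: [0,0,0,0,0]
  grip_force: 25

```text
time_s: 13.0
position: [0.6166, -0.243, 0.1211]
tool_rot: [[-0.996, -0.093, 0.0], [-0.093, 0.996, -0.0], [-0.0, -0.0, -1.0]]
ft_force: [0.1, -0.8, -0.5]
grip_width: 0.0147
gripper_force: 59.4
```

Request:
jog_arm:
  hand: [0.01,0.01,0.01,0.01,0.01]
  travel:
    - [-0.003,-0.0003,0]
    - [-0.0022,-0.0002,0]
    - [-0.0014,-0.0001,0.006]
    - [-0.0014,-0.0001,0.006]
    - [0,0,0]
  yaw: [0,0,0,0,0]

```text
time_s: 13.62
position: [0.6095, -0.2439, 0.1341]
tool_rot: [[-0.996, -0.093, 0.003], [-0.093, 0.996, -0.001], [-0.003, -0.002, -1.0]]
ft_force: [5.8, -0.2, -0.7]
grip_width: 0.0152
gripper_force: 59.1
```

Request:
jog_arm:
  hand: [0.01,0.01,0.01,0.01,0.01]
  travel:
    - [-0.0019,-0.0002,0.0058]
    - [-0.0019,-0.0002,0.0058]
    - [0,0,0]
    - [0,0,0]
    - [0,0,0]
  yaw: [0,0,0,0,0]

```text
time_s: 14.25
position: [0.6053, -0.2442, 0.1449]
tool_rot: [[-0.996, -0.093, 0.001], [-0.093, 0.996, -0.001], [-0.001, -0.001, -1.0]]
ft_force: [5.6, -0.3, -2.0]
grip_width: 0.015
gripper_force: 58.9
```

```bash
python3 - <<'E'
from h import *
S=snap('scene','s6.png')[110:210,200:320]
cv2.imwrite('pics/m6.png',cv2.resize(S,(720,600),interpolation=2)[:,:,::-1])
E
```

View pics/m6.png

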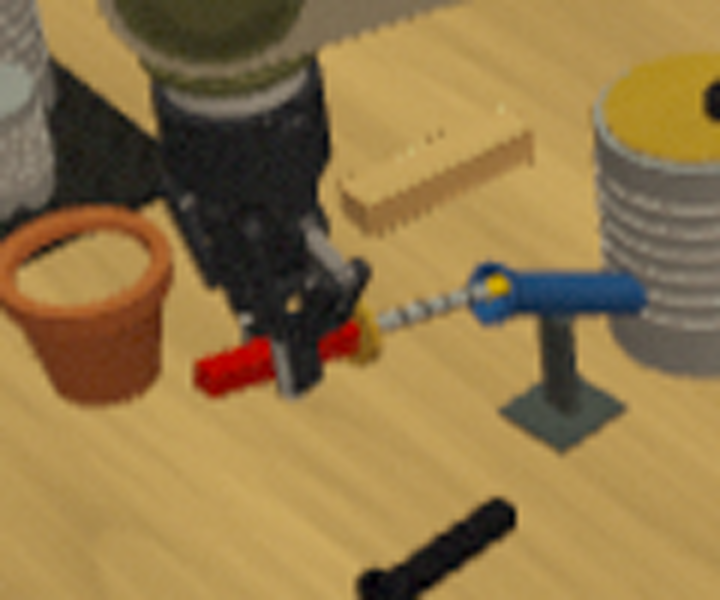

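Request:
jog_arm:
  hand: [0.01,0.01,0.01,0.01,0.01]
  travel:
    - [-0.0024,-0.0002,0.0056]
    - [-0.0024,-0.0002,0.0056]
    - [-0.0029,-0.0003,0.0054]
    - [-0.0029,-0.0003,0.0054]
    - [0,0,0]
  yaw: [0,0,0,0,0]

```text
time_s: 14.92
position: [0.5944, -0.2451, 0.1675]
tool_rot: [[-0.996, -0.093, 0.002], [-0.093, 0.996, -0.001], [-0.001, -0.001, -1.0]]
ft_force: [4.2, 0.2, -0.9]
grip_width: 0.0147
gripper_force: 58.7
```

Request:
jog_arm:
  hand: [0.01,0.01,0.01,0.01,0.01]
  travel:
    - [-0.0025,-0.0002,0.0041]
    - [-0.0025,-0.0002,0.0041]
    - [0,0,0]
    - [0,0,0]
    - [0,0,0]
  yaw: [0,0,0,0,0]

```text
time_s: 15.55
position: [0.5893, -0.2454, 0.1748]
tool_rot: [[-0.996, -0.093, 0.0], [-0.093, 0.996, -0.0], [-0.0, -0.0, -1.0]]
ft_force: [3.3, -0.1, -1.7]
grip_width: 0.0147
gripper_force: 58.5
```

```bash
python3 - <<'E'
from h import *
S=snap('scene','s7.png'); hsv=cv2.cvtColor(S,cv2.COLOR_RGB2HSV)
m=((hsv[...,0]<6)|(hsv[...,0]>174))&(hsv[...,1]>190)&(hsv[...,2]>90); m[:110]=0;m[210:]=0;m[:,:200]=0;m[:,290:]=0
ys,xs=np.nonzero(m); P=np.array([sz(x,y,lat=.004) for x,y in zip(xs,ys)]); c=P.mean(0);u=np.linalg.svd(P-c)[2][0]
print(len(xs),c,np.degrees(np.arctan(u[1]/u[0])))
g=((abs(hsv[...,0].astype(int)-28)<4)&(hsv[...,1]>200)&(hsv[...,2]>150)); g[:150]=0;g[165:]=0;g[:,:270]=0;g[:,290:]=0
ys,xs=np.nonzero(g); print(len(xs), xs.mean() if len(xs) else 0, ys.mean() if len(ys) else 0)
E
```

```text
97 [130.16361804 182.66377128] 28.906128524143323
1 283.0 157.0
```

Request:
jog_arm:
  hand: [0.01,0.01,0.01,0.01,0.01]
  travel:
    - [-0.0047,-0.0004,-0.003]
    - [-0.0047,-0.0004,-0.003]
    - [-0.0047,-0.0004,-0.003]
    - [-0.0047,-0.0004,-0.003]
    - [-0.0047,-0.0004,-0.003]
  yaw: [0,0,0,0,0]

```text
time_s: 16.23
position: [0.5654, -0.2477, 0.1596]
tool_rot: [[-0.996, -0.093, 0.0], [-0.093, 0.996, -0.001], [-0.0, -0.001, -1.0]]
ft_force: [3.9, -2.4, -2.6]
grip_width: 0.0149
gripper_force: 58.6
```

Request:
jog_arm:
  hand: [0.01,0.01,0.01,0.01,0.01]
  travel:
    - [-0.0047,-0.0006,-0.0027]
    - [-0.0047,-0.0006,-0.0027]
    - [-0.0047,-0.0006,-0.0027]
    - [-0.0047,-0.0006,-0.0027]
    - [-0.0047,-0.0006,-0.0027]
  yaw: [0,0,0,0,0]

```text
time_s: 16.85
position: [0.5419, -0.2503, 0.146]
tool_rot: [[-0.996, -0.093, -0.0], [-0.093, 0.996, 0.0], [0.0, 0.0, -1.0]]
ft_force: [3.5, -1.5, -2.4]
grip_width: 0.0152
gripper_force: 58.5
```

Request:
jog_arm:
  hand: [0.01,0.01,0.01,0.01,0.01]
  travel:
    - [-0.0047,-0.0004,-0.0027]
    - [-0.0047,-0.0004,-0.0027]
    - [-0.0047,-0.0004,-0.0027]
    - [-0.004,-0.0003,-0.0023]
    - [-0.003,-0.0003,-0.0017]
  yaw: [0,0,0,0,0]

```text
time_s: 17.48
position: [0.521, -0.2523, 0.1341]
tool_rot: [[-0.996, -0.093, 0.0], [-0.093, 0.996, -0.0], [-0.0, -0.0, -1.0]]
ft_force: [4.9, -0.4, -2.9]
grip_width: 0.0144
gripper_force: 58.6
```

Push on until the collar stops.

Request:
jog_arm:
  hand: [0.01,0.01,0.01,0.01,0.01]
  travel:
    - [-0.0022,-0.0002,-0.0013]
    - [-0.0022,-0.0002,-0.0013]
    - [0,0,0]
    - [0,0,0]
    - [0,0,0]
  yaw: [0,0,0,0,0]

```text
time_s: 18.1
position: [0.5165, -0.2526, 0.1313]
tool_rot: [[-0.996, -0.093, -0.001], [-0.093, 0.996, 0.0], [0.001, 0.0, -1.0]]
ft_force: [1.0, -2.3, -3.5]
grip_width: 0.0152
gripper_force: 58.4
```

Request:
jog_arm:
  hand: [0.01,0.01,0.01,0.01,0.01]
  travel:
    - [-0.0022,-0.0002,-0.0013]
    - [-0.0022,-0.0002,-0.0013]
    - [-0.001,0,-0.0006]
    - [0,0,0]
    - [0,0,0]
  yaw: [0,0,0,0,0]

```text
time_s: 18.73
position: [0.5142, -0.253, 0.1303]
tool_rot: [[-0.996, -0.093, 0.009], [-0.093, 0.996, -0.002], [-0.009, -0.003, -1.0]]
ft_force: [14.4, 1.5, 4.2]
grip_width: 0.0147
gripper_force: 59.5
```

Request:
jog_arm:
  hand: [0.01,0.01,0.01,0.01,0.01]
  travel:
    - [0.008,0.0007,0.0046]
    - [0.008,0.0007,0.0046]
    - [0.008,0.0007,0.0046]
    - [0.008,0.0007,0.0046]
    - [0.008,0.0007,0.0046]
  yaw: [0,0,0,0,0]

```text
time_s: 19.35
position: [0.5518, -0.2493, 0.1515]
tool_rot: [[-0.996, -0.093, -0.0], [-0.093, 0.996, 0.0], [0.0, 0.0, -1.0]]
ft_force: [-0.4, -0.7, -3.8]
grip_width: 0.015
gripper_force: 58.3
```

Request:
jog_arm:
  hand: [0.01,0.01,0.01,0.01,0.01]
  travel:
    - [0.008,0.0007,0.0046]
    - [0.008,0.0007,0.0046]
    - [0.008,0.0007,0.0046]
    - [0.008,0.0007,0.0046]
    - [0.006,0.0005,0.0036]
  yaw: [0,0,0,0,0]

```text
time_s: 19.98
position: [0.5899, -0.246, 0.1738]
tool_rot: [[-0.996, -0.093, 0.0], [-0.093, 0.996, 0.0], [-0.0, 0.0, -1.0]]
ft_force: [0.3, -0.0, -1.8]
grip_width: 0.0149
gripper_force: 58.6
```

Request:
jog_arm:
  hand: [0.01,0.01,0.01,0.01,0.01]
  travel:
    - [0.0038,0.0003,-0.0064]
    - [0.0038,0.0003,-0.0064]
    - [0.0033,0.0003,-0.0073]
    - [0.0033,0.0003,-0.0073]
    - [0,0,0]
  yaw: [0,0,0,0,0]

```text
time_s: 20.6
position: [0.6032, -0.2449, 0.145]
tool_rot: [[-0.996, -0.093, -0.002], [-0.093, 0.996, 0.001], [0.002, 0.001, -1.0]]
ft_force: [1.0, 0.3, 0.9]
grip_width: 0.0147
gripper_force: 58.3
```

Request:
jog_arm:
  hand: [0.01,0.01,0.01,0.01,0.01]
  travel:
    - [0.0025,0.0002,-0.0076]
    - [0.0025,0.0002,-0.0076]
    - [0.0018,0.0002,-0.008]
    - [0.0018,0.0002,-0.008]
    - [0,0,0]
  yaw: [0,0,0,0,0]

```text
time_s: 21.22
position: [0.612, -0.2441, 0.1139]
tool_rot: [[-0.996, -0.093, -0.001], [-0.093, 0.996, 0.001], [0.001, 0.001, -1.0]]
ft_force: [0.3, -0.7, 2.4]
grip_width: 0.0151
gripper_force: 58.0
```

Request:
jog_arm:
  hand: [0.01,0.01,0.01,0.01,0.01]
  travel:
    - [0.0004,0,-0.0083]
    - [0.0004,0,-0.0083]
    - [0,0,-0.002]
    - [0,0,0]
    - [0,0,0]
  yaw: [0,0,0,0,0]

```text
time_s: 21.85
position: [0.6128, -0.2442, 0.0962]
tool_rot: [[-0.996, -0.093, -0.0], [-0.093, 0.996, 0.0], [0.0, 0.0, -1.0]]
ft_force: [0.5, -0.2, 1.5]
grip_width: 0.015
gripper_force: 58.1
```

```bash
cat >>h.py <<'E'
def tilt(S,yaw=5.2,box=(200,110,290,230)):
    hsv=cv2.cvtColor(S,cv2.COLOR_RGB2HSV)
    m=((hsv[...,0]<6)|(hsv[...,0]>174))&(hsv[...,1]>190)&(hsv[...,2]>90); k=np.zeros_like(m);k[box[1]:box[3],box[0]:box[2]]=1; m&=k
    ys,xs=np.nonzero(m); P=np.array([sz(x,y,lat=.004,yaw=yaw) for x,y in zip(xs,ys)]); c=P.mean(0);u=np.linalg.svd(P-c)[2][0]
    return len(xs),c,np.degrees(np.arctan(u[1]/u[0]))
E
python3 - <<'E'
from h import *
print('ref level',tilt(cv2.imread('pics/raw_s4.png')[:,:,::-1].copy()))
print(tilt(snap('scene','s8.png')))
E
```

```text
ref level (312, array([262.55856104,  53.24356016]), np.float64(-50.185951136668685))
(307, array([247.67294738,  49.01122129]), np.float64(-27.961135759396935))
```

```bash
python3 - <<'E'
from h import *
b=(200,110,290,212)
for n in('s4','s5','s7','s8'): print(n,tilt(cv2.imread(f'pics/raw_{n}.png')[:,:,::-1].copy(),box=b))
E
```

```text
s4 (93, array([217.56727136, 111.00859197]), np.float64(6.932011047706392))
s5 (98, array([158.44315376, 135.52627322]), np.float64(12.274163596389998))
s7 (97, array([130.16361804, 182.66377128]), np.float64(28.906128524143323))
s8 (88, array([163.080455  ,  99.52560475]), np.float64(6.423669461135747))
```

Request:
jog_arm:
  hand: [0.01,0.01,0.01,0.01,0.01]
  travel:
    - [0.01,0.0009,0.001]
    - [0.013,0.0012,0.001]
    - [0.014,0.0013,0]
    - [0.014,0.0013,0]
    - [0.01,0.0009,0]
  yaw: [0,0,0,0,0]

```text
time_s: 22.52
position: [0.6749, -0.2382, 0.0976]
tool_rot: [[-0.996, -0.093, -0.0], [-0.093, 0.996, 0.0], [0.0, 0.0, -1.0]]
ft_force: [-0.5, 0.3, -1.6]
grip_width: 0.015
gripper_force: 57.7
```

Request:
jog_arm:
  hand: [0.01,0.01,0.01,0.01,0.01]
  travel:
    - [0,0.01,0.03]
    - [0,0.02,0.03]
    - [-0.008,0.03,0]
    - [-0.01,0.032,0]
    - [-0.01,0.032,0]
  yaw: [0,0,0,0,0]

```text
time_s: 23.15
position: [0.6458, -0.1135, 0.158]
tool_rot: [[-0.996, -0.093, -0.0], [-0.093, 0.996, 0.0], [-0.0, 0.0, -1.0]]
ft_force: [0.6, 0.5, 0.0]
grip_width: 0.0149
gripper_force: 57.6
```

Request:
jog_arm:
  hand: [0.01,0.01,0.01,0.01,0.01]
  travel:
    - [-0.01,0.032,0]
    - [-0.01,0.032,0]
    - [-0.01,0.032,0]
    - [-0.01,0.032,0]
    - [-0.008,0.03,0]
  yaw: [0,0,0,0,0]

```text
time_s: 23.78
position: [0.5978, 0.0447, 0.1581]
tool_rot: [[-0.996, -0.093, 0.0], [-0.093, 0.996, 0.0], [-0.0, 0.0, -1.0]]
ft_force: [-0.8, 0.7, 0.3]
grip_width: 0.0148
gripper_force: 57.6
```

Request:
jog_arm:
  hand: [0.01,0.01,0.01,0.01,0.01]
  travel:
    - [-0.002,0.012,-0.02]
    - [-0.002,0.01,-0.02]
    - [0,0,-0.008]
    - [0,0,0]
    - [0,0,0]
  yaw: [0,0,0,0,0]

```text
time_s: 24.4
position: [0.5945, 0.0649, 0.1109]
tool_rot: [[-0.996, -0.092, 0.001], [-0.092, 0.996, -0.0], [-0.001, -0.0, -1.0]]
ft_force: [0.6, -0.4, -0.7]
grip_width: 0.0147
gripper_force: 57.7
```

```bash
python3 - <<'E'
from h import *
T=snap('top','t9.png')[140:240,250:340]; S=snap('scene','s9.png')[180:280,250:390]
m=np.hstack([np.pad(cv2.resize(T,(300,333),interpolation=2),((0,24),(0,0),(0,0))),cv2.resize(S,(500,357),interpolation=2)])
cv2.imwrite('pics/m9.png',m[:,:,::-1])
E
```

```text
(no output)
```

View pics/m9.png

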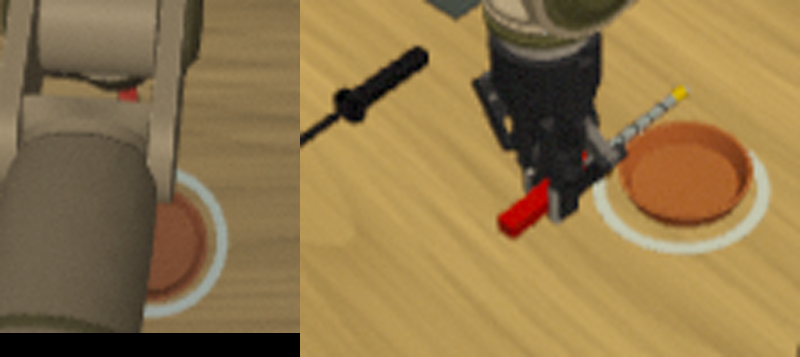

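```bash
python3 - <<'E'
from h import *
h=np.array([.9957,.092,0]);n=np.array([-h[1],h[0],0]);G=np.array([.5945,.0649,0])
def f(u,v,l=0):
    p,d=ray('scene',u,v);P=p+d*((l-(p-G)@n)/(d@n));return P,(P-G)@h,P[2]
c=lambda x,y:(250+(x-300)/3.5714,180+y/3.5714)
for q in((684,91),(680,94),(644,118),(511,222)): print(f(*c(*q)))
for z in (.09,.1,.11,.12,.13): print(z,(proj('scene',G-.151*h+[0,0,z])-[250,180])*3.5714+[300,0])
print((proj('scene',G+.045*h+[0,0,.11])-[250,180])*3.5714+[300,0])
E
```

```text
(array([0.44898208, 0.05145454, 0.10699751]), np.float64(-0.1461291711547666), np.float64(0.106997510681622))
(array([0.45358179, 0.05187954, 0.10706469]), np.float64(-0.1415101478132017), np.float64(0.10706468744126552))
(array([0.49427344, 0.05563934, 0.11082104]), np.float64(-0.10064757124846456), np.float64(0.11082103958840328))
(array([0.63372063, 0.06852388, 0.10845321]), np.float64(0.039385379225379546), np.float64(0.10845321252408091))
0.09 [687.61937773 103.86322467]
0.1 [687.95348713  94.4426064 ]
0.11 [688.2910854   84.92421393]
0.12 [688.63222767  75.30651155]
0.13 [688.97697023  65.58793113]
[505.24515593 224.84564653]
```

```bash
python3 -c "
from rig import env
o=env.observe();print(o['time_s'],abs(o['qvel']).max(),o['gripper_force']);print(env.close_job())"
```

```text
24.5 0.34904743153382334 57.661789655685425
the job is handed in; nothing more can be done
None
```

I slid the saucer into the ring, pushed the gauge into the tube until the collar stopped and drew it out again. The gauge is now held level, its tip about 107 mm above the saucer's middle, and I handed the job in at 24.5 s; no verdict was shown.

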